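# Seat the fitting plug gauge in the bored housing

## Task

Check the bore of the flanged housing: from the rack take the plug gauge of middle thickness, enter it into the bore edge-first, leaning about 15 degrees, then straighten it upright and lower it gently all the way to the bottom of the bore before letting it go there. Leave the thin and the thick gauge standing in the rack.

Things in the scene. Friction and masses are not known exactly. Their poses are not given: they have to be found in the camera images.
- plug_gauge: The gauge to use, of middle thickness: an upright bare steel plug 24 mm in diameter and 50 mm long, with a slimmer round aluminium handle 20 mm in diameter and 55 mm long on top (50 to 105 mm above the foot); about 0.2 kg. Origin: centre of the foot's underside; z runs up the axis to the handle. It and the other two stand loosely in a row, 85 mm apart, in any order, in a rack.
- thin_gauge: Like it, same handle and height, but the steel plug is only 14 mm in diameter. Stays in the rack: a low wooden block 70 x 250 mm, 26 mm high, with three round recesses 40 mm wide and 12 mm deep. Origin: centre of the foot's underside; z up the axis.
- thick_gauge: Like it, same handle and height, but the steel plug is 34 mm in diameter. Stays in the rack. Origin: centre of the foot's underside; z up the axis.
- bore_mouth (a point): Centre of the bore's mouth in the top face of the housing: round aluminium, fixed, 72 mm in diameter, 60 mm high, flange 104 mm wide and 12 mm thick at the foot. The bore is upright, blind, 27 mm in diameter, its flat bottom 40 mm below this point; a 45 degree lead-in widens its top 6 mm to 39 mm. z up. A solid slug without a bore stands nearby, not needed.
Mind the look-alikes: they are no part of the job. Leave any red or yellow look-alike of the thick_gauge alone.

How it is judged:
On the way:
1. the middle gauge's foot is in the mouth of the bore while the gauge leans by at least 7 degrees (z of plug_gauge in the frame of bore_mouth below -0.002 m and horizontal distance between plug_gauge and bore_mouth below 0.012 m and angle between plug_gauge's own z axis and vertical above 0.122 rad), for 0.1 s.
At the end, for the whole second after the job is handed in: The middle gauge stands in the bore, its foot at least 30 mm below the mouth (of 40), within 10 mm of the bore's axis, upright within 10 degrees, at rest and released; the thin and the thick gauge are within 30 mm of where they started and stand upright within 17 degrees (z of plug_gauge in the frame of bore_mouth below -0.03 m and horizontal distance between plug_gauge and bore_mouth below 0.01 m and angle between plug_gauge's own z axis and vertical below 0.175 rad and linear speed of plug_gauge below 0.02 m/s and distance of each of thin_gauge, thick_gauge from where it was at the start of the episode below 0.03 m and angle between each of thin_gauge, thick_gauge's own z axis and vertical below 0.3 rad); the robot touches nothing.
It fails at once if the gauge falls or is rammed into the bore (faster than 0.5 m/s inside it) (z of plug_gauge in the frame of bore_mouth below 0 m and horizontal distance between plug_gauge and bore_mouth below 0.02 m and linear speed of plug_gauge above 0.5 m/s).
It fails at once if the thin or the thick gauge is moved from its place by more than 30 mm (distance of any of thin_gauge, thick_gauge from where it was at the start of the episode above 0.03 m).
It also fails if it takes over 42 s, if anything falls off the work surface, if the arm or the gripper's body presses on something with over 40 N, if the wrist force passes 120 N, or if a joint passes its speed limit or range.

## Robot

A 6-joint arm with a two-finger parallel gripper is mounted at the origin on the work surface. World frame = base frame: x ahead of the robot, y to its left, z up, the work surface at z = 0. Lengths are in m, angles in rad, forces in N, time in s.
With the tool pointing down it reaches from about 0.35 to 0.975 m from the base axis. Payload 4.9 kg.
Tool frame: the origin (TCP) lies on the centre line of the jaws, within the pads' length; the fingertips stand 14 mm ahead of it and the grasp point (between the pads) lies 5 mm behind it; z points along the fingers, y is the line along which they close (so a half turn about z gives the same grasp; the last joint's range is limited). The gripper opens to 85 mm and grips with 20 to 120 N. Pads are 22 mm wide; open, the fingers measure 114 mm over their backs; the gripper's body (76 mm by 85 mm) begins 54 mm behind the grasp point. The pads swing forward as they close: fully open they stand 13 mm farther back than shut.
Start: joints at [1.05, 0.053, 1.613, -0, 1.476, -0.119], TCP at [0.244, 0.575, 0.245] pointing down, gripper open.
Joint ranges: [-3.01, 3.01], [-1.01, 2.22], [0.06, 2.58], [-1.02, 4.17], [0.09, 2.62], [-3.14, 3.14]. Speed limits (rad/s): [2.57, 2.57, 3.14, 3.14, 3.14, 3.14].

## Interface

Orientations are given as a unit quaternion [w, x, y, z].
In Python, from plant import * gives the robot as it stands.
- The arm moves only by the tool send_rows, never from a script. Its argument "steps" is a list of rows, each an object with "translation": the shift along the tool's x, y, z in cm, a list of three; "delta_rot": the turn, a rotation vector about the tool's x, y, z in rad, a list of three; "jaw": the finger opening in cm, from 0 to 8.54. In form: [{"translation": [dx, dy, dz], "delta_rot": [rx, ry, rz], "jaw": jaw}, ...]. A call has exactly 8 rows; each row is the pose to reach, as a shift and turn from the pose commanded when the call began, along the tool's axes at that moment; what a row does not reach only later rows make up. A row lasts 1/10 s, in which the tool goes at most 50 mm and 8.59 degrees, less where a joint would pass 70% of its speed; a pose out of reach is approached as far as the arm can. A call with a gripper value outside its range is refused whole. The fingers move at their own pace and stop on an object; the grip force is fixed at half the most. Time passes only in rows, so rows that repeat a pose let the fingers close, or fill a call up. It gives the time, the measured TCP pose, the force, the opening and the grip force at its end, in the units of the state.
- state(): the state, without advancing time (a new reading comes with each control period).
- grab_frame(name): name is "scene" or "side" or "wrist"; returns a dict with "pixels" (480x640x3 uint8, blue, green, red), "range_z" (480x640 float32, m along the optical axis (not along the pixel's ray), 0 where there is no reading), "fx", "fy", "cx", "cy" (pixels), "dist" ([k1, k2, p1, p2, k3] as OpenCV has them; the pictures are not rectified), "rvec" (rotation vector, rad) and "tvec" (3), from world to camera coordinates, as OpenCV has them. Camera axes: x right, y down, z forward; pixel columns grow to the right and rows downward; lengths in m; the calibration is good to about 2 mm. A picture is of the moment at which its call begins.
- job_done(): hands the job in; it is judged then, once.
The state is a dict: "time": time; "joint_pos": joint angles; "joint_vel": joint speeds; "joint_efforts": joint torques, N m; "tool_pos": TCP position; "tool_rot": TCP orientation; "contact_force": force on the tool from outside, world axes, zero at the start; "ft_torque": the same for the moment, N m; "gripper_width": opening from 0.0 (shut) to 1.0 (fully open); "grasp_force": force on a finger pad.
Only numpy, scipy, OpenCV 4.12 (cv2) and the standard library are available. Lean on these libraries where they do the work, as an engineer would, in place of code of your own. Each camera call takes 0.05 s, during which the arm holds its last target. There are 200 camera calls.

## Working session

There is one attempt and no reset: what is moved stays moved. The work goes in short steps, Python scripts to look and compute and a tool call to move; the robot and the scene stay as the last step left them, time stands still between calls to the robot, and variables do not carry over. Pictures are saved under pics/ and viewed, at most 10 in all, crops included, and the job is handed in when it is done.

Besides the shell and the picture viewer there is one more tool, called after "Emit:" as name(argument=value, ...), one argument or row to a line, values as JSON. send_rows: Moves the arm, as the interface text tells. Its arguments: {"type":"object","properties":{"steps":{"type":"array","items":{"type":"object","properties":{"translation":{"type":"array","items":{"type":"number"}},"delta_rot":{"type":"array","items":{"type":"number"}},"jaw":{"type":"number"}}}}},"required":["steps"]}

```bash
mkdir -p pics; ls; cat > h.py <<'E'
from plant import *
import numpy as np, cv2
from scipy.spatial.transform import Rotation as R
def cloud(f):
    z=f["range_z"]; v,u=np.mgrid[0:480,0:640]
    K=np.array([[f["fx"],0,f["cx"]],[0,f["fy"],f["cy"]],[0,0,1.]])
    p=np.stack([u,v],-1).reshape(-1,1,2).astype(float)
    n=cv2.undistortPoints(p,K,np.array(f["dist"])).reshape(480,640,2)
    c=np.dstack([n[...,0]*z,n[...,1]*z,z])
    Rm=cv2.Rodrigues(np.array(f["rvec"],float))[0]
    w=(c-np.array(f["tvec"]).ravel())@Rm
    w[z==0]=np.nan
    return w
E
python3 - <<'E'
from h import *
import pickle
for n in ["scene","side"]:
    f=grab_frame(n); pickle.dump(f,open(n+".pkl","wb")); cv2.imwrite(f"pics/{n}0.png",f["pixels"])
    Rm=cv2.Rodrigues(np.array(f["rvec"],float))[0]; print(n,-Rm.T@np.array(f["tvec"]).ravel(),Rm[2],f["fx"])
print(state())
E
```

```text
pics
scene [ 0.83021946 -0.02073139  0.63186372] [-0.53975202 -0.00196271 -0.84182177] 477.7198675158167
side [0.42237268 0.62704526 0.64217027] [ 0.08042725 -0.74367962 -0.66368071] 558.0568393115648
{'time': 0.1, 'joint_pos': array([ 1.05001762e+00,  5.32705477e-02,  1.61416146e+00,  7.61686284e-06,
        1.47599385e+00, -1.19022597e-01]), 'joint_vel': array([-0.00052389, -0.00181211, -0.00257338,  0.00119721, -0.00076239,
       -0.00024955]), 'joint_efforts': array([ 2.21476403e-04, -3.94910109e+01, -3.71362638e+01, -9.41567669e-05,
        3.94547664e-03,  2.56882379e-05]), 'tool_pos': array([0.24413824, 0.57476036, 0.24419566]), 'tool_rot': array([-2.91844092e-04,  1.99530080e-01,  9.79891273e-01, -8.68906129e-04]), 'contact_force': array([-0.20859563,  0.8400977 , -0.65418723]), 'ft_torque': array([ 0.02483452,  0.03148253, -0.00138341]), 'grasp_force': 0.0, 'gripper_width': 1.0010561121194517}
```

View pics/scene0.png

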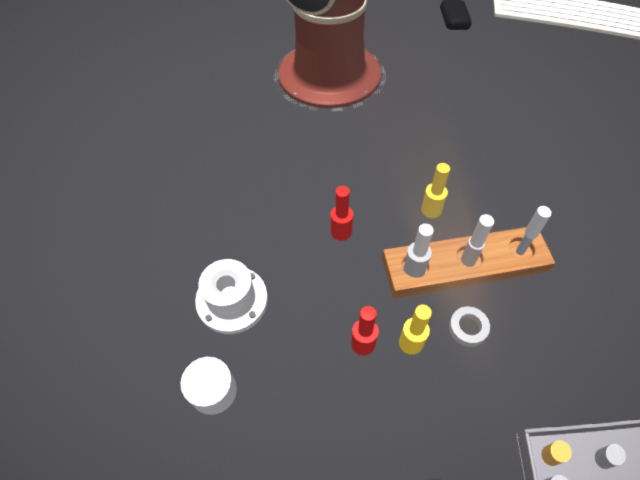

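View pics/side0.png

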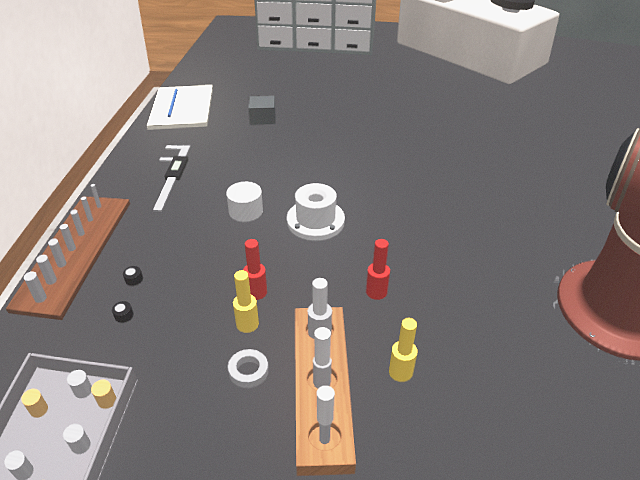

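The scene view shows the thick gauge at (419,255), the middle one at (477,242) and the thin one at (531,235). The housing is at (226,285) and the slug at (208,385). The red and yellow look-alikes stand around them. The side view agrees.

```bash
python3 - <<'E'
from h import *
import pickle
from scipy.optimize import least_squares
def circ(p,r=None):
    f=lambda q: np.hypot(p[:,0]-q[0],p[:,1]-q[1])-(q[2] if r is None else r)
    x0=[*p[:,:2].mean(0)]+([0.02] if r is None else [])
    s=least_squares(f,x0,loss="soft_l1",f_scale=0.001); return s.x.round(4),np.abs(s.fun).mean().round(5)
for n in ["scene","side"]:
    f=pickle.load(open(n+".pkl","rb")); w=cloud(f)
    cam=-cv2.Rodrigues(np.array(f["rvec"],float))[0].T@np.array(f["tvec"]).ravel()
    seeds={"scene":dict(thick=(424,240),mid=(481,230),thin=(538,222),hous=(226,290)),"side":dict(thick=(320,295),mid=(322,345),thin=(325,405),hous=(316,205))}[n]
    for k,(u,v) in seeds.items():
        c=w[v-4:v+5,u-4:u+5].reshape(-1,3); c=np.nanmedian(c,0)
        P=w.reshape(-1,3); P=P[np.isfinite(P).all(1)]
        P=P[np.hypot(*(P[:,:2]-c[:2]).T)<(0.06 if k=="hous" else 0.03)]
        if k=="hous":
            t=P[(P[:,2]>0.057)&(P[:,2]<.064)]
            s=P[(P[:,2]>0.018)&(P[:,2]<0.05)&(np.hypot(*(P[:,:2]-c[:2]).T)<0.07)]
            print(n,k,c.round(3),"topz",np.median(t[:,2]),len(t),"bbox",t.min(0).round(4),t.max(0).round(4),cv2.minEnclosingCircle(t[:,:2].astype(np.float32)))
        else:
            h=P[(P[:,2]>0.075)&(P[:,2]<0.112)]
            top=P[P[:,2]>0.115]
            print(n,k,c.round(3),"zmax",np.percentile(P[:,2],99).round(4),len(h),circ(h,0.010),"top",len(top),top[:,:2].mean(0).round(4))
            b=P[(P[:,2]>0.035)&(P[:,2]<0.058)]; print("   plug",len(b),circ(b))
E
```

```text
scene thick [0.488 0.112 0.106] zmax 0.1204 234 (array([0.4788, 0.1138]), np.float64(0.00038)) top 171 [0.4804 0.1131]
   plug 197 (array([0.4789, 0.1136, 0.0169]), np.float64(0.00038))
scene mid [0.474 0.192 0.105] zmax 0.12 232 (array([0.4656, 0.1982]), np.float64(0.00048)) top 151 [0.4681 0.1974]
   plug 155 (array([0.466 , 0.198 , 0.0119]), np.float64(0.00045))
scene thin [0.462 0.276 0.105] zmax 0.1205 255 (array([0.4538, 0.2821]), np.float64(0.00053)) top 150 [0.4549 0.2805]
   plug 99 (array([0.4533, 0.2816, 0.0068]), np.float64(0.0005))
scene hous [ 0.511 -0.16   0.022] topz 0.06017451673723883 1547 bbox [ 0.4818 -0.1921  0.057 ] [ 0.5545 -0.1208  0.0637] ((0.5183074474334717, -0.15733447670936584), 0.03699355572462082)
side thick [0.478 0.122 0.104] zmax 0.1204 276 (array([0.4793, 0.1129]), np.float64(0.00049)) top 154 [0.4788 0.1152]
   plug 187 (array([0.4792, 0.1135, 0.0166]), np.float64(0.00051))
side mid [0.466 0.207 0.107] zmax 0.1203 289 (array([0.4664, 0.1974]), np.float64(0.00048)) top 189 [0.466  0.1993]
   plug 201 (array([0.4662, 0.1973, 0.0117]), np.float64(0.00045))
side thin [0.453 0.291 0.108] zmax 0.12 296 (array([0.4533, 0.2811]), np.float64(0.00039)) top 233 [0.4533 0.2828]
   plug 110 (array([0.4533, 0.2815, 0.0068]), np.float64(0.00037))
side hous [ 0.514 -0.128  0.06 ] topz 0.06029806384794162 643 bbox [ 0.4819 -0.1882  0.057 ] [ 0.5535 -0.1195  0.0635] ((0.51778644323349, -0.15546226501464844), 0.03669922798871994)
```

```bash
cat >> h.py <<'E'
def Rdown(a, lean=0):  # tool y horizontal at angle a, z down; then turn lean about tool x
    y=np.array([np.cos(a),np.sin(a),0]); z=np.array([0,0,-1.]); 
    return R.from_matrix(np.stack([np.cross(y,z),y,z],1))*R.from_rotvec([lean,0,0])
def cur():
    s=state(); q=s["tool_rot"]; return np.array(s["tool_pos"]),R.from_quat([q[1],q[2],q[3],q[0]]),s
def move(p,Rt):
    P,Q,s=cur()
    print("trans cm",(Q.inv().apply(np.array(p)-P)*100).round(2),"rot",(Q.inv()*Rt).as_rotvec().round(3))
E
python3 - <<'E'
from h import *
import pickle
from scipy.optimize import least_squares
for n in ["scene","side"]:
    w=cloud(pickle.load(open(n+".pkl","rb"))).reshape(-1,3); w=w[np.isfinite(w).all(1)]
    d=np.hypot(w[:,0]-.518,w[:,1]+.1565)
    for nm,m,r in [("wall",(w[:,2]>.018)&(w[:,2]<.053)&(d<.045)&(d>.028),.036),("bore",(w[:,2]>.025)&(w[:,2]<.05)&(d<.02),.0135)]:
        p=w[m]; s=least_squares(lambda q:np.hypot(p[:,0]-q[0],p[:,1]-q[1])-r,[.518,-.1565],loss="soft_l1",f_scale=.001)
        print(n,nm,len(p),s.x.round(4),np.abs(s.fun).mean().round(5))
    p=w[(w[:,2]>.0545)&(w[:,2]<.059)&(d<.025)]
    s=least_squares(lambda q:np.hypot(p[:,0]-q[0],p[:,1]-q[1])-(.0135+p[:,2]-.054),[.518,-.1565],loss="soft_l1",f_scale=.001)
    print(n,"cone",len(p),s.x.round(4))
move([.466,.1977,.244],Rdown(np.radians(8.5)))
E
```

```text
scene wall 570 [ 0.5179 -0.1569] 0.00051
scene bore 171 [ 0.5179 -0.1571] 0.00041
scene cone 240 [ 0.5179 -0.1571]
side wall 621 [ 0.5179 -0.158 ] 0.00086
side bore 72 [ 0.5177 -0.1579] 0.00115
side cone 101 [ 0.518  -0.1578]
trans cm [-35.16 -26.03   0.06] rot [-2.000e-03  1.000e-03  1.021e+00]
```

Emit:
send_rows(
  steps=[
    {"translation": [-4.4,-3.25,0],"delta_rot": [0,0,0.13],"jaw": 5},
    {"translation": [-8.8,-6.5,0],"delta_rot": [0,0,0.27],"jaw": 5},
    {"translation": [-13.2,-9.8,0],"delta_rot": [0,0,0.41],"jaw": 5},
    {"translation": [-17.6,-13,0],"delta_rot": [0,0,0.55],"jaw": 5},
    {"translation": [-22,-16.3,0],"delta_rot": [0,0,0.69],"jaw": 5},
    {"translation": [-26.4,-19.5,0],"delta_rot": [0,0,0.83],"jaw": 5},
    {"translation": [-30.8,-22.8,0],"delta_rot": [0,0,0.94],"jaw": 5},
    {"translation": [-35.16,-26.03,0.06],"delta_rot": [-0.002,0.001,1.021],"jaw": 5},
  ],
)

```text
time: 0.9
tool_pos: [0.4476, 0.2286, 0.2447]
tool_rot: [-0.0, 0.654, 0.756, 0.001]
contact_force: [0.8, -0.7, -0.2]
gripper_width: 0.587
grasp_force: 0.0
```

```bash
python3 - <<'E'
from h import *
f=grab_frame("wrist"); cv2.imwrite("pics/w1.png",f["pixels"])
P,Q,s=cur(); print(P,s["gripper_width"],s["joint_pos"].round(2),s["contact_force"])
move([.4662,.1977,.095],Rdown(np.radians(8.5)))
E
```

```text
[0.45099857 0.22272451 0.24460889] 0.5856849693421122 [ 0.31 -0.25  1.89 -0.    1.49  0.18] [ 1.63820741 -4.16267561  0.97443533]
trans cm [-2.63  1.13 14.97] rot [ 0.003  0.004 -0.013]
```

View pics/w1.png

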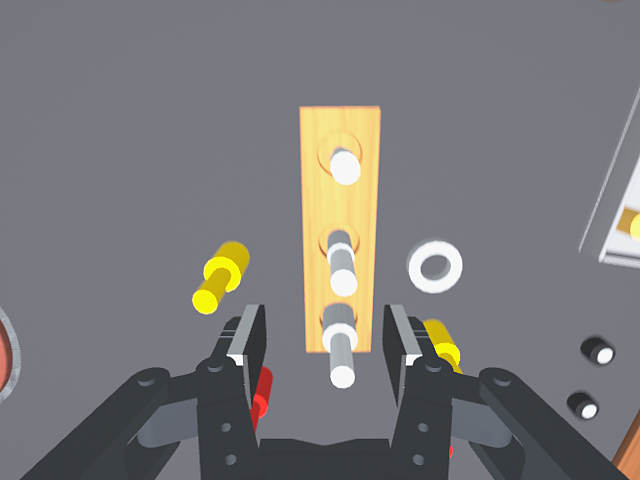

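The wrist view shows the row between the open fingers, thin at (345,160), middle at (342,275) and thick at (342,370). The arm was still finishing its move when this was taken.

Emit:
send_rows(
  steps=[
    {"translation": [0,0,0],"delta_rot": [0,0,0],"jaw": 5},
    {"translation": [0,0,0],"delta_rot": [0,0,0],"jaw": 5},
    {"translation": [0,0,0],"delta_rot": [0,0,0],"jaw": 5},
    {"translation": [0,0,0],"delta_rot": [0,0,0],"jaw": 5},
    {"translation": [0,0,0],"delta_rot": [0,0,0],"jaw": 5},
    {"translation": [0,0,0],"delta_rot": [0,0,0],"jaw": 5},
    {"translation": [0,0,0],"delta_rot": [0,0,0],"jaw": 5},
    {"translation": [0,0,0],"delta_rot": [0,0,0],"jaw": 5},
  ],
)

```text
time: 1.75
tool_pos: [0.4472, 0.2306, 0.245]
tool_rot: [-0.0, 0.653, 0.758, 0.001]
contact_force: [0.2, 0.2, 0.8]
gripper_width: 0.583
grasp_force: 0.0
```

```bash
python3 - <<'E'
from h import *
from scipy.optimize import least_squares
P,Q,s=cur(); f=grab_frame("wrist"); w=cloud(f).reshape(-1,3); w=w[np.isfinite(w).all(1)]
print(P,s["gripper_width"],s["joint_pos"].round(2),s["contact_force"])
for c in [(.479,.1135),(.466,.1977),(.4535,.2815)]:
    t=w[(np.hypot(w[:,0]-c[0],w[:,1]-c[1])<.025)&(w[:,2]>.117)&(w[:,2]<.123)]
    print(len(t),cv2.minEnclosingCircle(t[:,:2].astype(np.float32)) if len(t) else 0)
move([.4662,.1977,.245],Rdown(np.radians(8.5)))
move([.4662,.1977,.095],Rdown(np.radians(8.5)))
E
```

```text
[0.4471555  0.23063716 0.24495822] 0.5832606804303762 [ 0.33 -0.25  1.89  0.    1.49  0.18] [0.23326386 0.1536917  0.75690704]
376 ((0.4809993803501129, 0.11522743105888367), 0.010253619402647018)
498 ((0.4683138430118561, 0.19907110929489136), 0.010214441455900669)
616 ((0.45485034584999084, 0.2820627689361572), 0.009731005877256393)
trans cm [-3.53  1.4  -0.01] rot [ 0.001 -0.002 -0.   ]
trans cm [-3.56  1.38 14.99] rot [ 0.001 -0.002 -0.   ]
```

Emit:
send_rows(
  steps=[
    {"translation": [-1.8,0.7,0],"delta_rot": [0,0,0],"jaw": 5},
    {"translation": [-3.55,1.45,0],"delta_rot": [0,0,0],"jaw": 5},
    {"translation": [-3.55,1.45,1],"delta_rot": [0,0,0],"jaw": 5},
    {"translation": [-3.55,1.45,4],"delta_rot": [0,0,0],"jaw": 5},
    {"translation": [-3.55,1.45,7],"delta_rot": [0,0,0],"jaw": 5},
    {"translation": [-3.55,1.45,9],"delta_rot": [0,0,0],"jaw": 5},
    {"translation": [-3.55,1.45,10],"delta_rot": [0,0,0],"jaw": 5},
    {"translation": [-3.55,1.45,10.2],"delta_rot": [0,0,0],"jaw": 5},
  ],
)

```text
time: 2.6
tool_pos: [0.4657, 0.1977, 0.1411]
tool_rot: [-0.001, 0.653, 0.758, -0.0]
contact_force: [-0.3, 0.4, 0.3]
gripper_width: 0.589
grasp_force: 0.0
```

Emit:
send_rows(
  steps=[
    {"translation": [0,0,1],"delta_rot": [0,0,0],"jaw": 5},
    {"translation": [0,0,2],"delta_rot": [0,0,0],"jaw": 5},
    {"translation": [0,0,3],"delta_rot": [0,0,0],"jaw": 5},
    {"translation": [0,0,4],"delta_rot": [0,0,0],"jaw": 5},
    {"translation": [0,0,4.8],"delta_rot": [0,0,0],"jaw": 5},
    {"translation": [0,0,4.8],"delta_rot": [0,0,0],"jaw": 5},
    {"translation": [0,0,4.8],"delta_rot": [0,0,0],"jaw": 5},
    {"translation": [0,0,4.8],"delta_rot": [0,0,0],"jaw": 5},
  ],
)

```text
time: 3.4
tool_pos: [0.4674, 0.1979, 0.0955]
tool_rot: [0.0, 0.653, 0.757, 0.001]
contact_force: [-0.3, -0.0, 0.2]
gripper_width: 0.587
grasp_force: 0.0
```

Emit:
send_rows(
  steps=[
    {"translation": [0,0,0],"delta_rot": [0,0,0],"jaw": 3},
    {"translation": [0,0,0],"delta_rot": [0,0,0],"jaw": 2.2},
    {"translation": [0,0,0],"delta_rot": [0,0,0],"jaw": 1.5},
    {"translation": [0,0,0],"delta_rot": [0,0,0],"jaw": 1},
    {"translation": [0,0,0],"delta_rot": [0,0,0],"jaw": 0.5},
    {"translation": [0,0,0],"delta_rot": [0,0,0],"jaw": 0.5},
    {"translation": [0,0,0],"delta_rot": [0,0,0],"jaw": 0.5},
    {"translation": [0,0,0],"delta_rot": [0,0,0],"jaw": 0.5},
  ],
)

```text
time: 4.2
tool_pos: [0.4671, 0.1978, 0.0955]
tool_rot: [-0.0, 0.653, 0.757, 0.001]
contact_force: [-2.8, -0.5, 5.8]
gripper_width: 0.219
grasp_force: 58.4
```

Emit:
send_rows(
  steps=[
    {"translation": [0,0,-0.5],"delta_rot": [0,0,0],"jaw": 0.5},
    {"translation": [0,0,-2],"delta_rot": [0,0,0],"jaw": 0.5},
    {"translation": [0,0,-4],"delta_rot": [0,0,0],"jaw": 0.5},
    {"translation": [0,0,-6.5],"delta_rot": [0,0,0],"jaw": 0.5},
    {"translation": [0,0,-9],"delta_rot": [0,0,0],"jaw": 0.5},
    {"translation": [0,0,-11.5],"delta_rot": [0,0,0],"jaw": 0.5},
    {"translation": [0,0,-13],"delta_rot": [0,0,0],"jaw": 0.5},
    {"translation": [0,0,-14],"delta_rot": [0,0,0],"jaw": 0.5},
  ],
)

```text
time: 5.0
tool_pos: [0.4673, 0.1976, 0.2368]
tool_rot: [0.0, 0.653, 0.757, 0.002]
contact_force: [-0.4, -0.2, -2.3]
gripper_width: 0.22
grasp_force: 58.7
```

```bash
python3 - <<'E'
from h import *
P,Q,s=cur(); print(P,s["gripper_width"],s["grasp_force"],s["contact_force"])
move([.518,-.1573,.235],Rdown(np.radians(8.5)))
for n in ["scene","side"]:
    f=grab_frame(n); cv2.imwrite(f"pics/{n}2.png",f["pixels"]); w=cloud(f).reshape(-1,3); w=w[np.isfinite(w).all(1)]
    m=w[(np.hypot(w[:,0]-P[0],w[:,1]-P[1])<.02)&(w[:,2]>.135)&(w[:,2]<P[2]-.025)]
    print(n,len(m)); 
    if len(m):
        print(m.min(0),m.max(0))
        from scipy.optimize import least_squares
        def ax(q,m): return np.hypot(m[:,0]-q[0]-q[2]*(m[:,2]-.17),m[:,1]-q[1]-q[3]*(m[:,2]-.17))-.012
        k=m[(m[:,2]<.19)]
        q=least_squares(ax,[*P[:2],0,0],args=(k,),loss="soft_l1",f_scale=.001); print(q.x.round(4),abs(q.fun).mean(),"foot z",np.percentile(m[:,2],1))
E
```

```text
[0.46728871 0.19762391 0.23679213] 0.22007447572703095 58.66835653781891 [-0.41253229 -0.19273054 -2.28698784]
trans cm [-35.85  -0.22   0.11] rot [ 0.004 -0.002 -0.   ]
scene 632
[0.45890695 0.18540863 0.15595163] [0.48016973 0.20827562 0.21168547]
[ 0.4668  0.198  -0.0043  0.0011] 0.0004901105885042258 foot z 0.15720409349088998
side 731
[0.45591255 0.1925997  0.15730491] [0.47962518 0.21064142 0.21178833]
[ 0.4678  0.1969 -0.002   0.0005] 0.00044513485744762817 foot z 0.1587102732048979
```

View pics/side2.png

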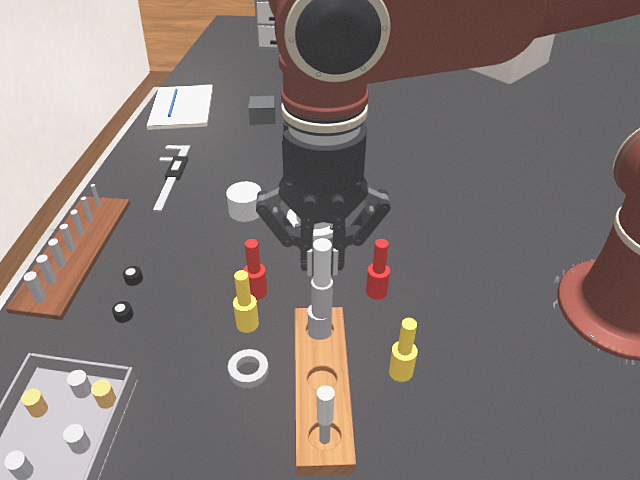

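The gauge hangs upright in the jaws at (320,300), with its foot at z≈0.156. The middle recess is empty and the neighbours are still standing.

Emit:
send_rows(
  steps=[
    {"translation": [-2,0,0],"delta_rot": [0,0,0],"jaw": 0.5},
    {"translation": [-5.5,0,0],"delta_rot": [0,0,0],"jaw": 0.5},
    {"translation": [-9.5,0,0],"delta_rot": [0,0,0],"jaw": 0.5},
    {"translation": [-13.5,0,0],"delta_rot": [0,0,0],"jaw": 0.5},
    {"translation": [-17.5,-0.1,0],"delta_rot": [0,0,0],"jaw": 0.5},
    {"translation": [-21,-0.1,0],"delta_rot": [0,0,0],"jaw": 0.5},
    {"translation": [-24,-0.1,0],"delta_rot": [0,0,0],"jaw": 0.5},
    {"translation": [-26,-0.1,0],"delta_rot": [0,0,0],"jaw": 0.5},
  ],
)

```text
time: 5.9
tool_pos: [0.5034, -0.0617, 0.2325]
tool_rot: [-0.002, 0.654, 0.757, 0.0]
contact_force: [-0.5, 0.2, -1.7]
gripper_width: 0.217
grasp_force: 58.7
```

Emit:
send_rows(
  steps=[
    {"translation": [-2,0,0],"delta_rot": [0,0,0],"jaw": 0.5},
    {"translation": [-5,-0.1,0],"delta_rot": [0,0,0],"jaw": 0.5},
    {"translation": [-8,-0.1,0.1],"delta_rot": [-0.06,0,0],"jaw": 0.5},
    {"translation": [-9.8,-0.1,0.1],"delta_rot": [-0.12,0,0],"jaw": 0.5},
    {"translation": [-9.8,-0.1,0.1],"delta_rot": [-0.18,0,0],"jaw": 0.5},
    {"translation": [-9.8,-0.1,0.1],"delta_rot": [-0.23,0,0],"jaw": 0.5},
    {"translation": [-9.8,-0.1,0.1],"delta_rot": [-0.262,0,0],"jaw": 0.5},
    {"translation": [-9.8,-0.1,0.1],"delta_rot": [-0.262,0,0],"jaw": 0.5},
  ],
)

```text
time: 6.7
tool_pos: [0.5164, -0.1566, 0.2315]
tool_rot: [0.084, 0.648, 0.751, 0.1]
contact_force: [-0.4, -0.0, -2.4]
gripper_width: 0.224
grasp_force: 58.9
```

```bash
cat >> h.py <<'E'
L=.0813; B=np.array([.518,-.1573,.060]); A=np.radians(8.5)
def foot_move(dz,lean,off=(0,0)):
    Rt=Rdown(A,lean); F=B+[off[0],off[1],dz]; move(F-Rt.apply([0,0,L]),Rt)
def where():
    P,Q,s=cur(); F=P+Q.apply([0,0,L]); zx=Q.apply([0,0,-1])
    print("t",s["time"],"foot-B mm",((F-B)*1000).round(1),"lean",np.degrees(np.arccos(zx[2])).round(1),"F",s["contact_force"].round(1),"grip",s["grasp_force"],s["gripper_width"])
E
python3 - <<'E'
from h import *
where()
foot_move(.04,-.262); foot_move(.01,-.262); foot_move(-.005,-.262)
from scipy.optimize import least_squares
P,Q,s=cur(); a=-Q.apply([0,0,1]); 
for n in ["scene","side","wrist"]:
    f=grab_frame(n); cv2.imwrite(f"pics/{n}3.png",f["pixels"]); w=cloud(f).reshape(-1,3); w=w[np.isfinite(w).all(1)]
    l=Q.inv().apply(w-P)
    m=l[(np.hypot(l[:,0],l[:,1])<.022)&(l[:,2]>.036)&(l[:,2]<.09)]
    if len(m)>30:
        q=least_squares(lambda q:np.hypot(m[:,0]-q[0]-q[2]*(m[:,2]-L),m[:,1]-q[1]-q[3]*(m[:,2]-L))-.012,[0,0,0,0],loss="soft_l1",f_scale=.001)
        print(n,len(m),"foot in tool",q.x.round(4),abs(q.fun).mean().round(5),"zmax",np.percentile(m[:,2],[98,100]))
    d=np.hypot(w[:,0]-.518,w[:,1]+.1573)
    p=w[(w[:,2]>.018)&(w[:,2]<.053)&(d<.045)&(d>.028)]
    if len(p)>50:print("wall",len(p),least_squares(lambda q:np.hypot(p[:,0]-q[0],p[:,1]-q[1])-.036,[.518,-.157],loss="soft_l1",f_scale=.001).x.round(4))
    p=w[(w[:,2]>.0545)&(w[:,2]<.059)&(d<.025)]
    if len(p)>30:print("cone",len(p),least_squares(lambda q:np.hypot(p[:,0]-q[0],p[:,1]-q[1])-(.0135+p[:,2]-.054),[.518,-.157],loss="soft_l1",f_scale=.001).x.round(4))
E
```

```text
t 6.7 foot-B mm [19.1  4.  92.9] lean 14.9 F [-0.4 -0.  -2.4] grip 58.923988938331604 0.22399885805376682
trans cm [-0.11 -3.26  4.61] rot [-0.001 -0.003 -0.002]
trans cm [-0.12 -4.04  7.51] rot [-0.001 -0.003 -0.002]
trans cm [-0.13 -4.42  8.96] rot [-0.001 -0.003 -0.002]
scene 581 foot in tool [-0.0002 -0.0011 -0.0028 -0.0042] 0.00055 zmax [0.07872845 0.08047274]
wall 581 [ 0.5179 -0.1568]
cone 227 [ 0.5179 -0.1572]
side 352 foot in tool [-0.0011  0.0002 -0.012  -0.0024] 0.00088 zmax [0.07979226 0.08159134]
wall 624 [ 0.5179 -0.1579]
cone 97 [ 0.5181 -0.1572]
wrist 1194 foot in tool [-0.0001  0.0026 -0.     -0.0008] 0.00019 zmax [0.0779595  0.08041754]
wall 497 [ 0.5201 -0.1565]
cone 651 [ 0.5198 -0.1559]
```

Emit:
send_rows(
  steps=[
    {"translation": [0,-1.5,1],"delta_rot": [0,0,0],"jaw": 0.5},
    {"translation": [-0.1,-3.3,2.5],"delta_rot": [0,0,0],"jaw": 0.5},
    {"translation": [-0.1,-3.3,4],"delta_rot": [0,0,0],"jaw": 0.5},
    {"translation": [-0.1,-3.6,5.5],"delta_rot": [0,0,0],"jaw": 0.5},
    {"translation": [-0.1,-3.9,6.8],"delta_rot": [0,0,0],"jaw": 0.5},
    {"translation": [-0.1,-4.0,7.3],"delta_rot": [0,0,0],"jaw": 0.5},
    {"translation": [-0.1,-4.0,7.5],"delta_rot": [0,0,0],"jaw": 0.5},
    {"translation": [-0.1,-4.0,7.5],"delta_rot": [0,0,0],"jaw": 0.5},
  ],
)

```text
time: 7.65
tool_pos: [0.4992, -0.1606, 0.1507]
tool_rot: [0.085, 0.647, 0.751, 0.1]
contact_force: [0.3, -1.2, -2.3]
gripper_width: 0.222
grasp_force: 59.1
```

```bash
python3 - <<'E'
from h import *
where()
foot_move(-.0055,-.262)
f=grab_frame("scene"); cv2.imwrite("pics/s4.png",cv2.resize(f["pixels"][160:400,100:420],None,fx=2,fy=2))
E
```

```text
t 7.65 foot-B mm [ 2.1 -0.  12.2] lean 15.1 F [ 0.3 -1.2 -2.3] grip 59.147838950157166 0.22239345992151405
trans cm [ 0.04 -0.65  1.65] rot [ 0.001 -0.002 -0.001]
```

View pics/s4.png

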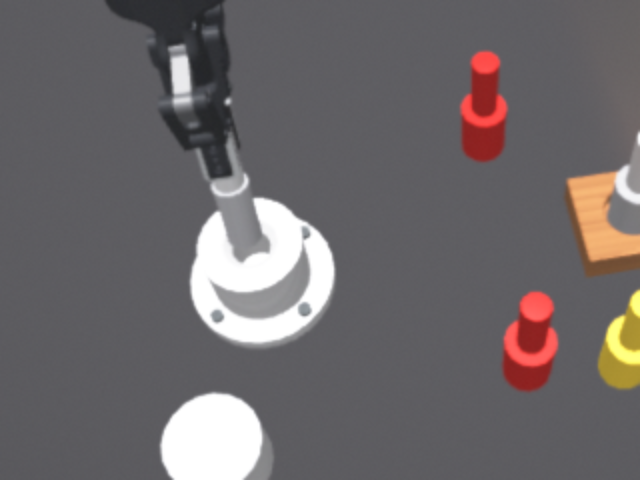

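The gauge leans about 15° with its foot over the bore mouth at (250,250) in this crop. I'll enter it now.

Emit:
send_rows(
  steps=[
    {"translation": [0,-0.2,0.3],"delta_rot": [0,0,0],"jaw": 0.5},
    {"translation": [0,-0.3,0.6],"delta_rot": [0,0,0],"jaw": 0.5},
    {"translation": [0,-0.4,0.9],"delta_rot": [0,0,0],"jaw": 0.5},
    {"translation": [0,-0.5,1.2],"delta_rot": [0,0,0],"jaw": 0.5},
    {"translation": [0,-0.6,1.5],"delta_rot": [0,0,0],"jaw": 0.5},
    {"translation": [0,-0.65,1.65],"delta_rot": [0,0,0],"jaw": 0.5},
    {"translation": [0,-0.65,1.65],"delta_rot": [0,0,0],"jaw": 0.5},
    {"translation": [0,-0.65,1.65],"delta_rot": [0,0,0],"jaw": 0.5},
  ],
)

```text
time: 8.5
tool_pos: [0.4969, -0.1608, 0.1328]
tool_rot: [0.085, 0.647, 0.751, 0.1]
contact_force: [-0.9, 0.5, -1.4]
gripper_width: 0.216
grasp_force: 59.2
```

```bash
python3 - <<'E'
from h import *
where()
for a in (-.2,-.13,-.065,0): foot_move(-.0055,a)
E
```

```text
t 8.5 foot-B mm [-0.2 -0.3 -5.7] lean 15.1 F [-0.9  0.5 -1.4] grip 59.177162647247314 0.21648901483468205
trans cm [0.04 0.54 0.01] rot [ 0.063 -0.002 -0.001]
trans cm [0.04 1.1  0.06] rot [ 0.133 -0.002 -0.001]
trans cm [0.04 1.62 0.15] rot [ 0.198 -0.002 -0.001]
trans cm [0.04 2.14 0.27] rot [ 0.263 -0.002 -0.001]
```

Emit:
send_rows(
  steps=[
    {"translation": [0.04,0,0],"delta_rot": [0,0,0],"jaw": 0.5},
    {"translation": [0.04,0.27,0],"delta_rot": [0.03,0,0],"jaw": 0.5},
    {"translation": [0.04,0.54,0.01],"delta_rot": [0.063,-0.002,0],"jaw": 0.5},
    {"translation": [0.04,1.1,0.06],"delta_rot": [0.133,-0.002,0],"jaw": 0.5},
    {"translation": [0.04,1.62,0.15],"delta_rot": [0.198,-0.002,0],"jaw": 0.5},
    {"translation": [0.04,2.14,0.27],"delta_rot": [0.263,-0.002,-0.001],"jaw": 0.5},
    {"translation": [0.04,2.14,0.27],"delta_rot": [0.263,-0.002,-0.001],"jaw": 0.5},
    {"translation": [0.04,2.14,0.27],"delta_rot": [0.263,-0.002,-0.001],"jaw": 0.5},
  ],
)

```text
time: 9.3
tool_pos: [0.5185, -0.157, 0.1357]
tool_rot: [0.0, 0.652, 0.758, -0.0]
contact_force: [-0.1, -0.1, -1.5]
gripper_width: 0.217
grasp_force: 59.3
```

```bash
python3 - <<'E'
from h import *
where()
foot_move(-.0055,0); foot_move(-.02,0); foot_move(-.040,0)
E
```

```text
t 9.3 foot-B mm [ 0.6  0.3 -5.6] lean 0.0 F [-0.1 -0.1 -1.5] grip 59.345871806144714 0.21726749427004255
trans cm [-0.02 -0.06 -0.01] rot [0.    0.    0.001]
trans cm [-0.02 -0.06  1.44] rot [0.    0.    0.001]
trans cm [-0.02 -0.06  3.44] rot [0.    0.    0.001]
```

Upright with no contact. I'll lower it slowly and watch the force.

Emit:
send_rows(
  steps=[
    {"translation": [0,-0.05,0.1],"delta_rot": [0,0,0],"jaw": 0.5},
    {"translation": [0,-0.05,0.3],"delta_rot": [0,0,0],"jaw": 0.5},
    {"translation": [0,-0.05,0.5],"delta_rot": [0,0,0],"jaw": 0.5},
    {"translation": [0,-0.05,0.7],"delta_rot": [0,0,0],"jaw": 0.5},
    {"translation": [0,-0.05,0.9],"delta_rot": [0,0,0],"jaw": 0.5},
    {"translation": [0,-0.05,1.1],"delta_rot": [0,0,0],"jaw": 0.5},
    {"translation": [0,-0.05,1.3],"delta_rot": [0,0,0],"jaw": 0.5},
    {"translation": [0,-0.05,1.4],"delta_rot": [0,0,0],"jaw": 0.5},
  ],
)

```text
time: 10.1
tool_pos: [0.5174, -0.1573, 0.1215]
tool_rot: [0.0, 0.653, 0.758, -0.0]
contact_force: [-0.4, 0.7, -1.7]
gripper_width: 0.219
grasp_force: 59.3
```

```bash
python3 -c "
from h import *
where(); foot_move(-.04,0)"
```

```text
t 10.1 foot-B mm [ -0.6  -0.  -19.8] lean 0.0 F [-0.4  0.7 -1.7] grip 59.34617757797241 0.21864846005837707
trans cm [-0.01  0.06  2.02] rot [-0.  0.  0.]
```

Emit:
send_rows(
  steps=[
    {"translation": [0,0,0.2],"delta_rot": [0,0,0],"jaw": 0.5},
    {"translation": [0,0.03,0.4],"delta_rot": [0,0,0],"jaw": 0.5},
    {"translation": [0,0.03,0.6],"delta_rot": [0,0,0],"jaw": 0.5},
    {"translation": [0,0.03,0.9],"delta_rot": [0,0,0],"jaw": 0.5},
    {"translation": [0,0.03,1.2],"delta_rot": [0,0,0],"jaw": 0.5},
    {"translation": [0,0.03,1.5],"delta_rot": [0,0,0],"jaw": 0.5},
    {"translation": [0,0.03,1.7],"delta_rot": [0,0,0],"jaw": 0.5},
    {"translation": [0,0.03,1.75],"delta_rot": [0,0,0],"jaw": 0.5},
  ],
)

```text
time: 10.9
tool_pos: [0.5176, -0.1572, 0.1038]
tool_rot: [-0.0, 0.653, 0.758, -0.0]
contact_force: [0.3, -0.2, -2.6]
gripper_width: 0.219
grasp_force: 59.3
```

```bash
python3 -c "
from h import *
where(); foot_move(-.04,0)"
```

```text
t 10.9 foot-B mm [ -0.5   0.1 -37.5] lean 0.0 F [ 0.3 -0.2 -2.6] grip 59.34580743312836 0.21893765389135839
trans cm [-0.02  0.04  0.25] rot [-0. -0.  0.]
```

Emit:
send_rows(
  steps=[
    {"translation": [0,0,0.05],"delta_rot": [0,0,0],"jaw": 0.5},
    {"translation": [0,0,0.1],"delta_rot": [0,0,0],"jaw": 0.5},
    {"translation": [0,0,0.14],"delta_rot": [0,0,0],"jaw": 0.5},
    {"translation": [0,0,0.18],"delta_rot": [0,0,0],"jaw": 0.5},
    {"translation": [0,0,0.21],"delta_rot": [0,0,0],"jaw": 0.5},
    {"translation": [0,0,0.23],"delta_rot": [0,0,0],"jaw": 0.5},
    {"translation": [0,0,0.23],"delta_rot": [0,0,0],"jaw": 0.5},
    {"translation": [0,0,0.23],"delta_rot": [0,0,0],"jaw": 0.5},
  ],
)

```text
time: 11.7
tool_pos: [0.5178, -0.1573, 0.102]
tool_rot: [0.0, 0.653, 0.758, -0.0]
contact_force: [-0.5, -0.0, -2.1]
gripper_width: 0.216
grasp_force: 59.3
```

Emit:
send_rows(
  steps=[
    {"translation": [0,0,0.02],"delta_rot": [0,0,0],"jaw": 0.5},
    {"translation": [0,0,0.04],"delta_rot": [0,0,0],"jaw": 0.5},
    {"translation": [0,0,0.06],"delta_rot": [0,0,0],"jaw": 0.5},
    {"translation": [0,0,0.08],"delta_rot": [0,0,0],"jaw": 0.5},
    {"translation": [0,0,0.1],"delta_rot": [0,0,0],"jaw": 0.5},
    {"translation": [0,0,0.1],"delta_rot": [0,0,0],"jaw": 0.5},
    {"translation": [0,0,0.1],"delta_rot": [0,0,0],"jaw": 0.5},
    {"translation": [0,0,0.1],"delta_rot": [0,0,0],"jaw": 0.5},
  ],
)

```text
time: 12.5
tool_pos: [0.5179, -0.1574, 0.1015]
tool_rot: [0.0, 0.653, 0.758, -0.0]
contact_force: [-2.3, 0.4, 4.4]
gripper_width: 0.219
grasp_force: 60.0
```

The force has turned to +4.4 N upward, so the foot is on the bottom. I'll release and retreat.

Emit:
send_rows(
  steps=[
    {"translation": [0,0,0.1],"delta_rot": [0,0,0],"jaw": 2.2},
    {"translation": [0,0,0.1],"delta_rot": [0,0,0],"jaw": 2.6},
    {"translation": [0,0,0.1],"delta_rot": [0,0,0],"jaw": 3.2},
    {"translation": [0,0,0.1],"delta_rot": [0,0,0],"jaw": 4},
    {"translation": [0,0,0.1],"delta_rot": [0,0,0],"jaw": 5},
    {"translation": [0,0,0.1],"delta_rot": [0,0,0],"jaw": 5},
    {"translation": [0,0,0.1],"delta_rot": [0,0,0],"jaw": 5},
    {"translation": [0,0,0.1],"delta_rot": [0,0,0],"jaw": 5},
  ],
)

```text
time: 13.3
tool_pos: [0.5178, -0.1573, 0.1]
tool_rot: [0.0, 0.653, 0.758, -0.0]
contact_force: [0.2, 0.1, 0.2]
gripper_width: 0.59
grasp_force: 0.0
```

Emit:
send_rows(
  steps=[
    {"translation": [0,0,-0.5],"delta_rot": [0,0,0],"jaw": 5},
    {"translation": [0,0,-1.5],"delta_rot": [0,0,0],"jaw": 5},
    {"translation": [0,0,-3],"delta_rot": [0,0,0],"jaw": 5},
    {"translation": [0,0,-5],"delta_rot": [0,0,0],"jaw": 5},
    {"translation": [0,0,-7.5],"delta_rot": [0,0,0],"jaw": 5},
    {"translation": [0,0,-10],"delta_rot": [0,0,0],"jaw": 5},
    {"translation": [0,0,-12],"delta_rot": [0,0,0],"jaw": 5},
    {"translation": [0,0,-13],"delta_rot": [0,0,0],"jaw": 5},
  ],
)

```text
time: 14.1
tool_pos: [0.519, -0.1578, 0.2343]
tool_rot: [0.003, 0.653, 0.758, 0.001]
contact_force: [0.3, -0.2, 0.7]
gripper_width: 0.586
grasp_force: 0.0
```

```bash
python3 - <<'E'
from h import *
P,Q,s=cur(); print(P,s["gripper_width"],s["time"],s["contact_force"])
f=grab_frame("side"); cv2.imwrite("pics/side9.png",f["pixels"])
for n in ("scene","side"):
    w=cloud(grab_frame(n)).reshape(-1,3); w=w[np.isfinite(w).all(1)]
    for c in [(.518,-.1573),(.479,.1135),(.4535,.2815)]:
        t=w[(np.hypot(w[:,0]-c[0],w[:,1]-c[1])<.025)&(w[:,2]>.085)&(w[:,2]<.14)]
        if len(t): print(n,c,len(t),t[:,2].max().round(4),t.mean(0).round(4))
E
```

```text
[ 0.51898336 -0.15779268  0.2342517 ] 0.5861335713361399 14.1 [ 0.26477905 -0.19886459  0.74082034]
scene (0.518, -0.1573) 412 0.128 [ 0.5219 -0.1558  0.1132]
scene (0.479, 0.1135) 363 0.1222 [0.4834 0.112  0.1092]
scene (0.4535, 0.2815) 368 0.1215 [0.4577 0.2786 0.1079]
side (0.518, -0.1573) 268 0.1272 [ 0.517  -0.1519  0.1088]
side (0.479, 0.1135) 379 0.1216 [0.4784 0.1185 0.1077]
side (0.4535, 0.2815) 478 0.1212 [0.4531 0.286  0.1094]
```

View pics/side9.png

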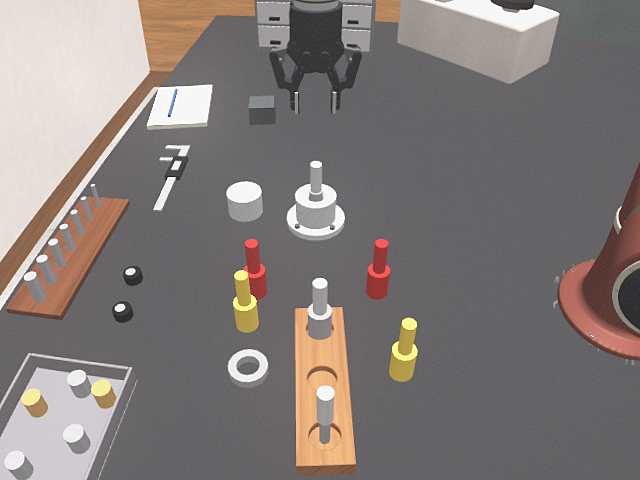

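The gauge stands upright in the bore at (316,180). Its top is at z≈0.126, so the foot is on the bottom. The thin gauge at (325,410) and the thick one at (320,305) haven't moved, and the gripper is clear of everything.

```bash
python3 -c "
from plant import *
print(job_done())"
```

```text
the job is handed in; nothing more can be done
None
```

The middle gauge went into the bore leaning about 15°, was straightened and lowered to the bottom, then released; the thin and thick gauges still stand in the rack, and the job is handed in (no verdict shown).

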